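# Fetch the sanding block from a sliding-lid box

## Robot

A 7-joint arm with a two-finger parallel gripper is mounted at the origin on the work surface. World frame = base frame: x ahead of the robot, y to its left, z up, the work surface at z = 0. Lengths are in m, angles in degrees, forces in N, time in s.
With the tool pointing down it reaches from about 0.425 to 0.925 m from the base axis. Payload 6.8 kg.
Tool frame: the origin (TCP) lies between the finger pads; the fingertips stand 19 mm ahead of it and the grasp point (between the pads) is the TCP (ctrl.tip_extent is the z of the fingertips in the tool frame, in m); z points along the fingers, y is the direction in which the jaws open and shut (so a half turn about z gives the same grasp; the last joint's range is limited). The gripper opens to 85 mm and grips with 20 to 120 N. Pads are 22 mm wide; open, the fingers measure 114 mm over their backs; the gripper's body (76 mm by 85 mm) begins 54 mm behind the grasp point. The pads swing forward as they close: fully open they stand 13 mm farther back than shut.
Start: joints at [-83.085, 27.33, 1.283, 89.118, -0.659, 63.558, -4.761], TCP at [0.153, 0.657, 0.25] pointing down, gripper open.
Joint ranges: [-169.35, 169.35], [-19.33, 120.38], [-80.79, 83.38], [13.8, 139.57], [-78.32, 258.32], [9.67, 109.79], [-169.56, 169.56]. Speed limits (degrees/s): [136.94, 136.94, 180, 180, 180, 180, 180].

## Interface

Orientations are given as [roll, pitch, yaw] about the fixed x, y, z axes, in that order (R = Rz(yaw) Ry(pitch) Rx(roll)).
In Python, from plant import ctrl gives the robot as it stands.
- The arm moves only by the tool send_rows, never from a script. Its arguments are lists of equal length, an entry for each row: "xyz": the shift along the tool's x, y, z as a fraction of full scale, a list of three; "angular": the turn, a rotation vector about the tool's x, y, z as a fraction of full scale, a list of three. A call has 1 to 12 rows; each row is the pose to reach, as a shift and turn from the pose commanded when the call began, along the tool's axes at that moment; what a row does not reach only later rows make up. Full scale, the value 1, is 100 mm for a shift and 0.5 rad for a turn. A row lasts 1/8 s, in which the tool goes at most 62.5 mm and 10.7 degrees, less where a joint would pass 70% of its speed; a pose out of reach is approached as far as the arm can. A call with a number of a shift or a turn outside -1 to 1 is refused whole. A call with a gripper value outside its range is refused whole. "claw" is the closure, from 0 (fully open) to 1 (shut), set as the call begins (left out, the last holds). The fingers move at their own pace and stop on an object; "force" is the grip in N (left out, the last holds). Time passes only in rows, so rows that repeat a pose let the fingers close. It gives the time, the measured TCP pose, the force and the opening at its end, in the units of the state.
- ctrl.get_state(): the state, without advancing time (a new reading comes with each control period).
- ctrl.get_image(name): name is "scene" or "top" or "wrist"; returns (picture, depth): 400x640x3 uint8, blue, green, red; 400x640 float32, m along the optical axis (not along the pixel's ray), 0 where there is no reading.
- ctrl.camera_model(name): a dict with "camera_matrix" (3x3 intrinsics, pixels), "D" ([k1, k2, p1, p2, k3] as OpenCV has them; the pictures are not rectified), "T" (4x4, takes a point from camera to world coordinates). Camera axes: x right, y up, looking along -z (the intrinsics and any distortion apply to the point x, -y, -z); pixel columns grow to the right and rows downward; lengths in m; the calibration is good to about 2 mm. A picture is of the moment at which its call begins: read the wrist's pose just before it. camera_model takes no time and is no camera call; for the wrist camera it gives the pose at the moment of the call.
- ctrl.hand_in(): hands the job in, once; it reports no verdict.
The state is a dict: "t": time; "q": joint angles; "joint_velocities": joint speeds; "joint_efforts": joint torques, N m; "ee_pos": TCP position; "tcp_rot": TCP orientation; "contact_force": force on the tool from outside, world axes, zero at the start; "torque": the same for the moment, N m; "gripper_width": opening from 0.0 (shut) to 1.0 (fully open).
Only numpy, scipy, OpenCV 4.12 (cv2) and the standard library are available. Lean on these libraries where they do the work, as an engineer would, in place of code of your own. Each camera call takes 0.05 s, during which the arm holds its last target. There are 200 camera calls.

## Task

Slide the lid of the wooden box along its grooves until it has come right out of them and lies flat on the plywood rest board at the box's open end, not hanging over the board's edges. Then take the oblong sanding block out of the box and set it down flat in the shallow steel tray, cork face down, without dropping it. Leave the round turned foot in the box, and the lid on the board, and do not disturb the jar, tape core and screwdriver beside the box and tray.

Things in the scene. Friction and masses are not known exactly. Their poses are not given: they have to be found in the camera images.
- case: Fixed wooden box, 156 mm long (x -78 to 78), 144 wide, 56 high. Origin: centre of its underside, on the bench; x = direction in which the lid slides open, z up. Grooves run along both long walls: groove floor z 44, lips over it with top at z 56 and inner edges at y -59 and 59. Closed end wall (x -78 to -72) reaches z 49, open end wall (x 72 to 78) z 43.
- rest_mid (a point): Centre of the top face of the plywood rest board, fixed at the box's open end, axes as the box: 187 mm (box x 78 to 265) by 168 wide, top at z 43, flat, without lips, guides or a stop.
- cell_closed_end (a point): Centre of the floor (z 8) of the compartment next to the closed end, at box x -37 mm. Each compartment is 69 mm along x and 116 along y; a 5 mm cross divider at box x 0, top z 34, parts the two. One holds the block and the other the foot; which is which varies.
- cell_open_end (a point): Centre of the floor of the compartment next to the open end (box x = 37 mm, z = 8).
- lid_mid (a point): Centre of the plate of the loose plywood lid: 148 mm (x, the sliding direction) by 129 by 6 thick, about 120 g. It starts in the grooves, over both compartments, with this point at box x 3 to 25 mm, and slides easily (about 1 N). It is out of the grooves when this point is beyond box x 152, and wholly on the board up to 191.
- lid_bar (a point): Centre of the wooden cross bar fixed on top of the lid near its trailing end (lid x = -50 mm): 12 mm thick along x, 50 mm long along y, standing 14 mm above the lid's top face; this point is 7 mm above that face. The lid can be pushed by this bar.
- block_mid (a point): Loose oblong sanding block, plain light wood with a 3 mm cork sole underneath, 56 mm (x) by 36 (y) by 30 high, about 60 g; this point is its centre, z up. It starts lying in one of the two compartments under the lid, long side along the box's x within 0.12 rad.
- foot_mid (a point): Loose round turned furniture foot, light wood, 40 mm across and 30 high, about 60 g, with a narrower neck on top; this point is its centre. It stands in the other compartment and stays there.
- tray: Shallow open steel tray, fixed: 150 mm (x) by 120 (y) by 25 high, walls and floor 5 mm thick. Origin: centre of its underside, on the bench; z up.
- jar: Bystander: jar, 48 mm across, 65 high, beside the box. Origin: centre of underside.
- tape: Bystander: cardboard tape core lying flat, 80 mm across, 24 high, beside the box. Origin: centre of underside.
- driver: Bystander: screwdriver lying beside the tray. Origin: under its middle.
There are look-alikes about, which are no part of the job. Of the things shaped like the part that bears lid_mid, the wooden one is meant.

How it is judged:
By the outcome, as a careful person would: the job done as asked, in the order asked, and still so for the second after the job is handed in, with the robot touching nothing.
It also fails if it takes over 54 s, if anything falls off the work surface, if the arm or the gripper's body presses on something with over 40 N, if the wrist force passes 120 N, or if a joint passes its speed limit or range.

## Working session

There is one attempt and no reset: what is moved stays moved. The work goes in short steps, Python scripts to look and compute and a tool call to move; the robot and the scene stay as the last step left them, time stands still between calls to the robot, and variables do not carry over. Pictures are saved under pics/ and viewed, about 8 in all and at most 12, crops included, and the job is handed in when it is done.

Besides the shell and the picture viewer there is one more tool, called after "Call:" as name(argument=value, ...), one argument or row to a line, values as JSON. send_rows: Moves the arm, as the interface text tells. Its arguments: {"type":"object","properties":{"xyz":{"type":"array","items":{"type":"array","items":{"type":"number","minimum":-1,"maximum":1}}},"angular":{"type":"array","items":{"type":"array","items":{"type":"number","minimum":-1,"maximum":1}}},"claw":{"type":"number"},"force":{"type":"number"}},"required":["xyz","angular"]}

```bash
ls; mkdir -p pics
cat > h.py <<'E'
import numpy as np, cv2
from plant import ctrl
from scipy.spatial.transform import Rotation as R
def ray(name,uv,z):
    """pixels -> world points on plane z"""
    m=ctrl.camera_model(name);T=np.array(m["T"])
    p=cv2.undistortPoints(np.float64(uv).reshape(-1,1,2),np.array(m["camera_matrix"]),np.array(m["D"],float))[:,0]
    d=np.c_[p[:,0],-p[:,1],-np.ones(len(p))]@T[:3,:3].T
    return T[:3,3]+d*((z-T[2,3])/d[:,2])[:,None]
def proj(name,P):
    m=ctrl.camera_model(name);T=np.array(m["T"])
    c=(np.float64(P).reshape(-1,3)-T[:3,3])@T[:3,:3]
    return cv2.projectPoints(c*[1,-1,-1],np.zeros(3),np.zeros(3),np.array(m["camera_matrix"]),np.array(m["D"],float))[0][:,0]
def cloud(name,depth):
    m=ctrl.camera_model(name);T=np.array(m["T"]);h,w=depth.shape
    g=np.stack(np.meshgrid(np.arange(w),np.arange(h)),-1).reshape(-1,1,2).astype(float)
    p=cv2.undistortPoints(g,np.array(m["camera_matrix"]),np.array(m["D"],float))[:,0]
    d=np.c_[p[:,0],-p[:,1],-np.ones(len(p))]*depth.reshape(-1,1)
    return (d@T[:3,:3].T+T[:3,3]).reshape(h,w,3)
def tool(dw,rot):
    return R.from_euler('xyz',rot,degrees=True).inv().apply(dw)
E
python3 - <<'E'
from h import *
s=ctrl.get_state();print(s)
for n in("top","scene"):
    i,d=ctrl.get_image(n);cv2.imwrite(f"pics/{n}0.png",i);np.save(f"{n}0.npy",d);m=ctrl.camera_model(n);print(n,np.round(m["T"],3).tolist(),m["camera_matrix"],m["D"],(d>0).mean())
E
```

```text
pics
{'t': 0.0, 'q': array([-83.08484798,  27.37558393,   1.28073274,  89.17669753,
        -0.65815187,  63.55648259,  -4.76088131]), 'joint_velocities': array([-0.02087174, -0.07426019, -0.04612818,  0.01682837, -0.02974313,
       -0.02849336,  0.0146718 ]), 'joint_efforts': array([-3.05893730e-05, -5.96457803e+01,  1.60773687e+00, -2.81202382e+01,
        1.24477889e-02,  9.09321418e-03, -1.57942719e-05]), 'ee_pos': array([0.15299102, 0.65688367, 0.2493403 ]), 'tcp_rot': array([-1.79898951e+02,  8.51616311e-03,  1.66892491e+02]), 'contact_force': array([ 0.15523229, -0.70464016,  0.33108968]), 'torque': array([ 0.0094933 ,  0.00290599, -0.00311589]), 'gripper_width': 1.0005531869445408}
top [[-0.021, 0.997, -0.074, 0.351], [-1.0, -0.021, -0.007, -0.016], [-0.009, 0.074, 0.997, 1.652], [0.0, 0.0, 0.0, 1.0]] [[487.57841509   0.         328.76910591]
 [  0.         487.57841509 197.36278302]
 [  0.           0.           1.        ]] [-0.13089588  0.          0.          0.          0.        ] 0.9960234375
scene [[0.52, -0.711, 0.473, 1.025], [0.854, 0.435, -0.284, -0.349], [-0.004, 0.552, 0.834, 1.048], [0.0, 0.0, 0.0, 1.0]] [[384.28240416   0.         322.04835451]
 [  0.         384.28240416 198.3454527 ]
 [  0.           0.           1.        ]] [-0.07291089  0.          0.          0.          0.        ] 0.99608203125
```

View pics/top0.png

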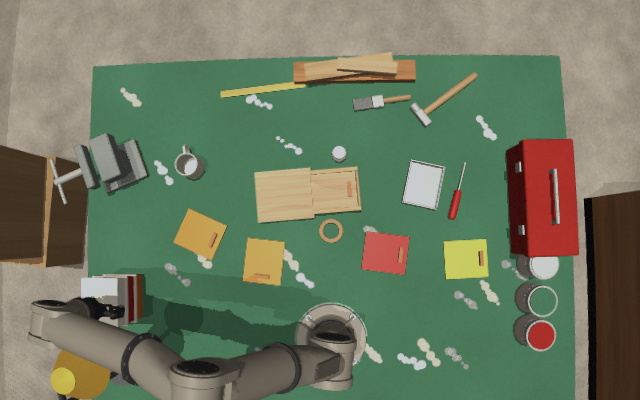

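View pics/scene0.png

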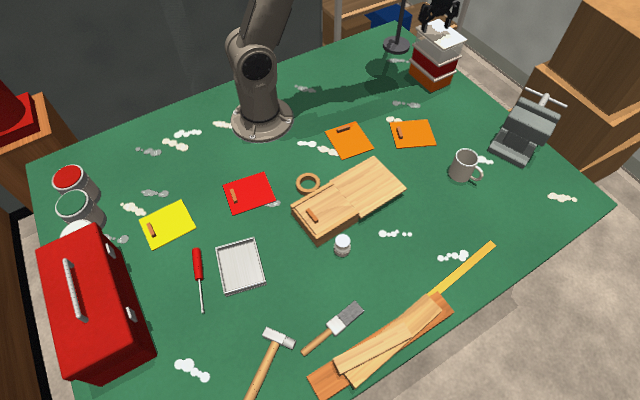

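Top view: the wooden lid is in the box at (335,190) with its bar at (349,189). The rest board is at (283,195), the tray (424,184), jar (339,153), tape (331,231) and driver (458,190). Lid look-alikes: orange (200,234), orange (264,262), red (385,253), yellow (466,260). I choose the wooden one in the box and check it in a crop.

Run:
```python
from h import *
i=cv2.imread("pics/top0.png");d=np.load("top0.npy");C=cloud("top",d)
cv2.imwrite("pics/crop1.png",cv2.resize(i[150:245,245:375],None,fx=6,fy=6,interpolation=cv2.INTER_CUBIC))
Z=C[...,2]*1000
print(np.round(Z[172:222:6,250:366:6]).astype(int))
print("bench z",np.median(Z[100:140,200:330]))
hsv=cv2.cvtColor(i,cv2.COLOR_BGR2HSV)
m=((hsv[...,0]<28)&(hsv[...,1]>40)&(hsv[...,2]>90)).astype(np.uint8);m=cv2.morphologyEx(m,cv2.MORPH_OPEN,np.ones((3,3)))
for c in cv2.findContours(m,0,2)[0]:
    if cv2.contourArea(c)>300:print("wood",cv2.boundingRect(c),cv2.contourArea(c),cv2.approxPolyDP(c,3,True)[:,0].tolist())
m=((hsv[...,1]<40)&(hsv[...,2]>90)).astype(np.uint8)
for c in cv2.findContours(m[140:225,320:450],0,2)[0]:
    if cv2.contourArea(c)>60:
        r=cv2.minAreaRect(c+[320,140]);print("grey",r)
        b=ray("top",cv2.boxPoints(r),.025);print(np.round(b,3).tolist())
```

```text
[[  -1   44   39   43   38   40   40   36   49   41   62   56   61   58
    57   50   48   53    6   -4]
 [   3   46   44   43   45   44   49   44   39   49   42   47   51   48
    53   52   51   56   -4    1]
 [  -2   42   42   46   41   46   46   46   48   39   38   45   53   53
    50   50   52   53   46    0]
 [   3   39   41   51   38   39   40   37   38   53   42   57   53   48
    49   46   59   51   51   -5]
 [   1   37   36   46   42   37   41   48   45   42   43   51   51   52
    47   47   44   53   47    4]
 [   1   40   38   44   45   44   39   38   42   45   44   44   54   50
    52   42   47   46   48    1]
 [   2    2   46   46   43   38   42   42   40   38   43   46 1652   50
    50   58   59   53   55    4]
 [   1    5   40   49   49   38   50   42   42   46   41   10    0    7
    -3    9   -4    5   -1    1]
 [   2    7   41   36   44   46    3    6   -1    5   -6    0    0   25
    25   -6   -1    2   -3    4]]
bench z -0.07935000849246254
wood (202, 374, 33, 26) 364.0 [[234, 375], [209, 378], [208, 382], [202, 378], [209, 385], [202, 389], [206, 399], [217, 399]
[... 1729 characters left out ...]
9, 160], [55, 161]]
wood (522, 138, 59, 120) 5909.0 [[570, 138], [522, 140], [530, 257], [580, 252]]
wood (424, 73, 53, 41) 376.0 [[476, 74], [471, 73], [424, 112], [452, 96]]
wood (221, 51, 195, 47) 2625.5 [[414, 60], [393, 60], [392, 51], [294, 62], [293, 82], [221, 91], [221, 97], [294, 85], [295, 81], [353, 74], [338, 68], [396, 74], [342, 80], [415, 79]]
grey ((423.0924072265625, 184.05360412597656), (36.46900939941406, 44.5732307434082), 11.689369201660156)
[[0.45, -0.245, 0.025], [0.597, -0.28, 0.025], [0.57, -0.401, 0.025], [0.423, -0.365, 0.025]]
grey ((339.0, 153.5), (15.0, 14.0), 90.0)
[[0.645, -0.019, 0.025], [0.644, -0.066, 0.025], [0.593, -0.065, 0.025], [0.594, -0.018, 0.025]]
```

View pics/crop1.png

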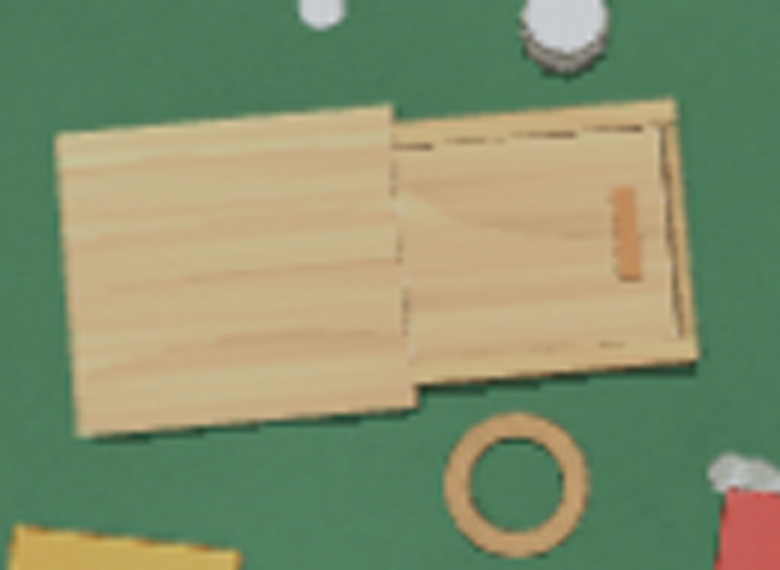

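Run:
```python
from h import *
f=lambda p:(np.array(p,float)+.5)/6-.5+[245,150]
B=ray("top",f([(55,133),(392,104),(418,408),(79,437)]),.043)[:,:2]
X=ray("top",f([(676,98),(698,360)]),.056)[:,:2]
b=ray("top",f([(627,233),(623,187),(630,281)]),.064)[:,:2]
print(B.round(4).tolist(),X.round(4).tolist(),b.round(4).tolist())
print("board sides",[np.linalg.norm(B[i]-B[i-1]).round(4) for i in range(4)],"boxw",np.linalg.norm(X[0]-X[1]))
ax=(B[0]-B[1]+B[3]-B[2]);yaw=np.degrees(np.arctan2(ax[1],ax[0]))
ay=X[1]-X[0];print("yaw",yaw,"from end wall",np.degrees(np.arctan2(ay[1],ay[0]))+90, np.degrees(np.arctan2(*(B[3]-B[0])[::-1]))+90)
u=ax/np.linalg.norm(ax);n=np.array([-u[1],u[0]])
c1=B.mean(0)-u*.1715;c2=X.mean(0)+u*.078
print("box centre from board",c1,"from end",c2)
c=(c1+c2)/2
print("bar in box",[((b[0]-c)@u).round(4),((b[0]-c)@n).round(4)])
# tray
T=ray("top",cv2.boxPoints(((423.09,184.05),(36.47,44.57),11.69)),.025)
print("tray centre",T.mean(0),"yaw",np.degrees(np.arctan2(T[1,1]-T[0,1],T[1,0]-T[0,0])))
```

```text
[[0.5615, 0.2443], [0.5733, 0.0563], [0.4045, 0.045], [0.3922, 0.2326]] [[0.5714, -0.1006], [0.427, -0.109]] [[0.4967, -0.0715], [0.522, -0.07], [0.4704, -0.0725]]
board sides [np.float64(0.1697), np.float64(0.1884), np.float64(0.1692), np.float64(0.188)] boxw 0.14470065714796748
yaw 93.66968266482738 from end wall -86.68977486685779 -86.021300375354
box centre from board [ 0.49384462 -0.02661559] from end [ 0.49422353 -0.02693435]
bar in box [np.float64(-0.0449), np.float64(0.0002)]
tray centre [ 0.51012766 -0.32279964  0.025     ] yaw -13.592210740238476
```

Call:
send_rows(
  xyz=[
    [-0.33, -0.22, 0],
    [-0.67, -0.43, 0],
    [-1, -0.65, 0],
  ],
  angular=[
    [0, 0, 0],
    [0, 0, 0],
    [0, 0, 0],
  ],
  claw=0.6,
  force=20,
)

```text
t: 0.48
ee_pos: [0.2365, 0.5702, 0.2498]
tcp_rot: [-179.9, 0.0, 166.9]
contact_force: [0.2, 0.4, -0.2]
gripper_width: 0.403
```

Call:
send_rows(
  xyz=[
    [-0.33, -0.22, 0],
    [-0.67, -0.43, 0],
    [-1, -0.65, 0],
  ],
  angular=[
    [0, 0, 0],
    [0, 0, 0],
    [0, 0, 0],
  ],
)

```text
t: 0.85
ee_pos: [0.3192, 0.4842, 0.2499]
tcp_rot: [-180.0, -0.0, 166.9]
contact_force: [1.3, 0.2, 0.6]
gripper_width: 0.398
```

Call:
send_rows(
  xyz=[
    [-0.33, -0.22, 0],
    [-0.67, -0.43, 0],
    [-1, -0.65, 0],
  ],
  angular=[
    [0, 0, 0],
    [0, 0, 0],
    [0, 0, 0],
  ],
)

```text
t: 1.23
ee_pos: [0.4018, 0.3982, 0.25]
tcp_rot: [-180.0, -0.0, 166.9]
contact_force: [0.9, 1.4, -0.1]
gripper_width: 0.398
```

Call:
send_rows(
  xyz=[
    [-0.13, -0.29, 0],
    [-0.27, -0.58, 0],
    [-0.4, -0.87, 0],
  ],
  angular=[
    [0, 0, 0],
    [0, 0, 0],
    [0, 0, 0],
  ],
)

```text
t: 1.6
ee_pos: [0.4203, 0.3043, 0.2499]
tcp_rot: [-180.0, -0.0, 166.9]
contact_force: [0.5, -0.6, 1.4]
gripper_width: 0.394
```

Call:
send_rows(
  xyz=[
    [-0.13, -0.29, 0],
    [-0.27, -0.58, 0],
    [-0.4, -0.87, 0],
  ],
  angular=[
    [0, 0, 0],
    [0, 0, 0],
    [0, 0, 0],
  ],
)

```text
t: 1.98
ee_pos: [0.4394, 0.2106, 0.2501]
tcp_rot: [-180.0, -0.0, 166.9]
contact_force: [0.7, -0.1, -0.4]
gripper_width: 0.4
```

Call:
send_rows(
  xyz=[
    [-0.13, -0.29, 0],
    [-0.27, -0.58, 0],
    [-0.4, -0.87, 0],
  ],
  angular=[
    [0, 0, 0],
    [0, 0, 0],
    [0, 0, 0],
  ],
)

```text
t: 2.35
ee_pos: [0.4586, 0.1169, 0.2501]
tcp_rot: [-180.0, -0.0, 166.9]
contact_force: [1.2, 0.3, 0.5]
gripper_width: 0.398
```

Call:
send_rows(
  xyz=[
    [-0.13, -0.29, 0],
    [-0.27, -0.58, 0],
    [-0.4, -0.87, 0],
  ],
  angular=[
    [0, 0, 0],
    [0, 0, 0],
    [0, 0, 0],
  ],
)

```text
t: 2.72
ee_pos: [0.4778, 0.0232, 0.2501]
tcp_rot: [-180.0, -0.0, 166.9]
contact_force: [0.2, -0.2, -0.3]
gripper_width: 0.398
```

Call:
send_rows(
  xyz=[
    [-0.13, -0.29, 0],
    [-0.27, -0.58, 0],
    [-0.4, -0.87, 0],
    [-0.4, -0.87, 0],
  ],
  angular=[
    [0, 0, -0.3],
    [0, 0, -0.583],
    [0, 0, -0.583],
    [0, 0, -0.583],
  ],
)

```text
t: 3.22
ee_pos: [0.4969, -0.0722, 0.2501]
tcp_rot: [-179.9, -0.0, -176.7]
contact_force: [0.4, 0.2, -0.5]
gripper_width: 0.399
```

Run:
```python
from h import *
m=ctrl.camera_model("wrist");print(np.round(m["T"],3).tolist())
i,d=ctrl.get_image("wrist");cv2.imwrite("pics/w1.png",i)
h=cv2.cvtColor(i,cv2.COLOR_BGR2HSV);print(proj("wrist",[[.4967,-.0715,.064]]))
```

```text
[[-0.058, -0.95, -0.307, 0.417], [0.998, -0.056, -0.017, -0.077], [-0.001, -0.307, 0.952, 0.374], [0.0, 0.0, 0.0, 1.0]]
[[321.48401152 181.46680286]]
```

View pics/w1.png

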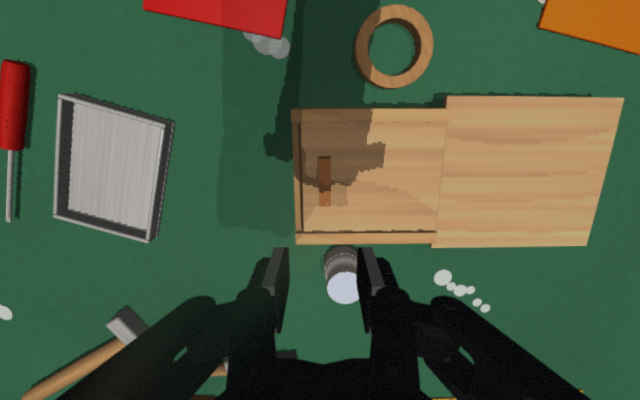

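The wrist view shows the bar at (324,181) against a predicted (321,181), about 2 mm off and well inside the jaw opening. I descend around the bar.

Call:
send_rows(
  xyz=[
    [0, 0, 0.4],
    [0, 0, 0.8],
    [0, 0.02, 1],
  ],
  angular=[
    [0, 0, 0],
    [0, 0, 0],
    [0, 0, 0],
  ],
)

```text
t: 3.65
ee_pos: [0.4956, -0.0661, 0.1482]
tcp_rot: [180.0, -0.2, -176.3]
contact_force: [-0.1, -0.4, 0.2]
gripper_width: 0.398
```

Call:
send_rows(
  xyz=[
    [0, 0, 0.3],
    [0, 0, 0.6],
    [0, 0, 0.77],
    [0, 0, 0.77],
  ],
  angular=[
    [0, 0, 0],
    [0, 0, 0],
    [0, 0, 0],
    [0, 0, 0],
  ],
)

```text
t: 4.15
ee_pos: [0.4963, -0.0669, 0.0724]
tcp_rot: [180.0, -0.1, -176.4]
contact_force: [-0.0, 0.2, 0.5]
gripper_width: 0.396
```

Call:
send_rows(
  xyz=[
    [0, 0, 0],
    [0, 0, 0],
    [0, 0, 0],
    [0, 0, 0],
  ],
  angular=[
    [0, 0, 0],
    [0, 0, 0],
    [0, 0, 0],
    [0, 0, 0],
  ],
  claw=1,
  force=20,
)

```text
t: 4.65
ee_pos: [0.4978, -0.0675, 0.0743]
tcp_rot: [180.0, 0.1, -176.4]
contact_force: [-0.8, 0.5, 6.5]
gripper_width: 0.13
```

Call:
send_rows(
  xyz=[
    [0, 0, -0.02],
    [0, 0.1, -0.02],
    [0, 0.25, -0.02],
    [0, 0.4, -0.02],
    [0, 0.5, -0.02],
  ],
  angular=[
    [0, 0, 0],
    [0, 0, 0],
    [0, 0, 0],
    [0, 0, 0],
    [0, 0, 0],
  ],
)

```text
t: 5.28
ee_pos: [0.4937, -0.0159, 0.0751]
tcp_rot: [180.0, -0.0, -176.3]
contact_force: [-0.5, 0.1, -2.8]
gripper_width: 0.136
```

Call:
send_rows(
  xyz=[
    [0, 0.15, 0.01],
    [0, 0.3, 0.01],
    [0, 0.45, 0.01],
    [0, 0.6, 0.01],
    [0, 0.75, 0.01],
  ],
  angular=[
    [0, 0, 0],
    [0, 0, 0],
    [0, 0, 0],
    [0, 0, 0],
    [0, 0, 0],
  ],
)

```text
t: 5.9
ee_pos: [0.4891, 0.0583, 0.0743]
tcp_rot: [180.0, -0.0, -176.4]
contact_force: [-0.1, -0.9, -0.4]
gripper_width: 0.131
```

Call:
send_rows(
  xyz=[
    [0, 0.15, 0],
    [0, 0.25, 0],
    [0, 0.35, 0],
    [0, 0.38, 0],
    [0, 0.38, 0.01],
    [0, 0.38, 0.01],
  ],
  angular=[
    [0, 0, 0],
    [0, 0, 0],
    [0, 0, 0],
    [0, 0, 0],
    [0, 0, 0],
    [0, 0, 0],
  ],
)

```text
t: 6.65
ee_pos: [0.4869, 0.0948, 0.0733]
tcp_rot: [-180.0, 0.0, -176.4]
contact_force: [0.1, 1.0, -0.9]
gripper_width: 0.13
```

Run:
```python
from h import *
print(ctrl.get_state()["ee_pos"],ctrl.get_state()["contact_force"])
i,d=ctrl.get_image("scene");j,_=ctrl.get_image("top")
cv2.imwrite("pics/s2.png",np.hstack([cv2.resize(i[140:260,270:430],None,fx=2.4,fy=2.4),cv2.resize(j[150:246,240:368],None,fx=3,fy=3)]))
```

```text
[0.48694767 0.09475944 0.07333863] [ 0.10972714  0.96634096 -0.87611157]
```

View pics/s2.png

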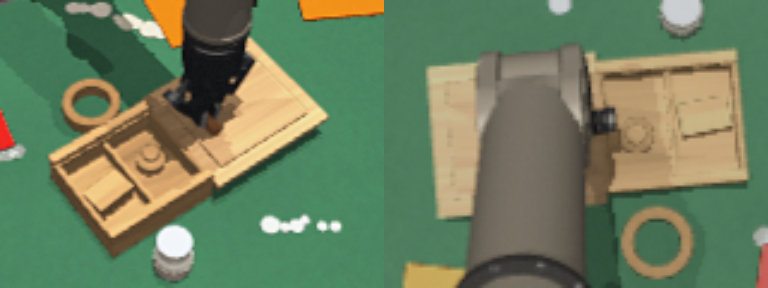

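The lid is out on the board, with its bar at about box x 122 so lid_mid is about 172. The block is in the closed-end cell, at (347,189) in the top view, and the foot is in the open-end cell. I release and rise.

Call:
send_rows(
  xyz=[
    [0, 0, 0],
    [0, 0, 0],
    [0, 0, 0],
  ],
  angular=[
    [0, 0, 0],
    [0, 0, 0],
    [0, 0, 0],
  ],
  claw=0.6,
)

```text
t: 7.12
ee_pos: [0.4869, 0.095, 0.0733]
tcp_rot: [180.0, 0.0, -176.4]
contact_force: [-0.9, -0.1, 0.5]
gripper_width: 0.4
```

Call:
send_rows(
  xyz=[
    [0, 0, -0.2],
    [0, 0, -0.6],
    [0, 0, -1],
  ],
  angular=[
    [0, 0, 0],
    [0, 0, 0],
    [0, 0, 0],
  ],
)

```text
t: 7.5
ee_pos: [0.4865, 0.0949, 0.1742]
tcp_rot: [-180.0, -0.0, -176.4]
contact_force: [0.5, 0.6, -0.6]
gripper_width: 0.398
```

Call:
send_rows(
  xyz=[
    [0, -0.4, -0.25],
    [0, -0.8, -0.5],
    [0, -1, -0.75],
  ],
  angular=[
    [0, 0, 0],
    [0, 0, 0],
    [0, 0, 0],
  ],
  claw=0.3,
)

```text
t: 7.88
ee_pos: [0.4928, -0.0071, 0.2493]
tcp_rot: [-180.0, 0.0, -176.6]
contact_force: [-0.3, 1.1, -0.6]
gripper_width: 0.699
```

Run:
```python
from h import *
print(ctrl.get_state()["q"].round(1))
for n in("wrist","top"):
    i,d=ctrl.get_image(n);cv2.imwrite(f"pics/{n}3.png",i);
    if n=="wrist":np.save("w3T.npy",ctrl.camera_model("wrist")["T"])
```

```text
[-30.3  10.4  27.2 115.   -5.7  55.8  93.2]
```

View pics/wrist3.png

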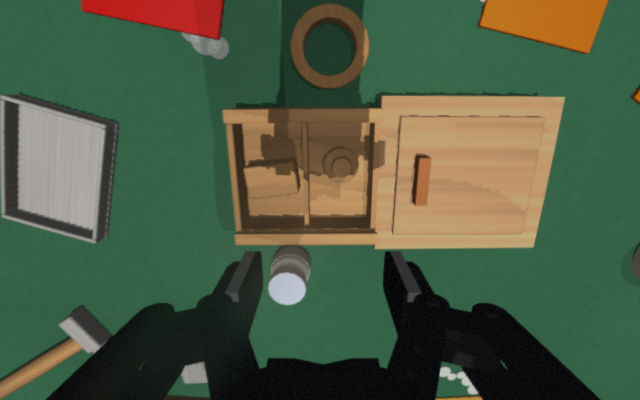

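Run:
```python
from h import *
i=cv2.imread("pics/wrist3.png")[100:250,220:310]
a=cv2.resize(np.uint8(255*(i/255.)**.5),None,fx=5,fy=5,interpolation=cv2.INTER_CUBIC)
j=cv2.imread("pics/top3.png")[160:220,308:368]
b=cv2.resize(np.uint8(255*(j/255.)**.7),(320,320),interpolation=cv2.INTER_CUBIC)
c=np.zeros((600,770,3),np.uint8);c[:,:450]=a[:600];c[:320,450:]=b
cv2.imwrite("pics/blk.png",c)
```

```text
(no output)
```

View pics/blk.png

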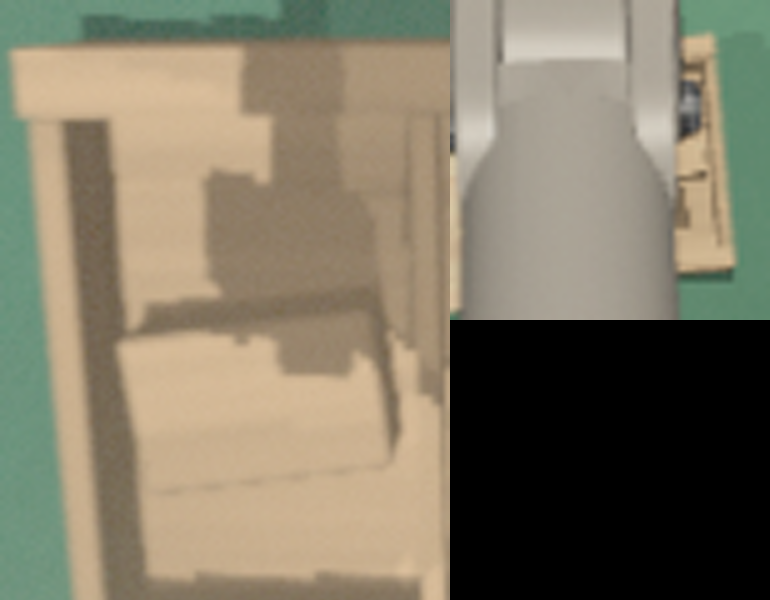

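Run:
```python
from h import *
import h
T=np.load("w3T.npy");m0=ctrl.camera_model
f=lambda p:(np.array(p,float)+.5)/5-.5+[220,100]
P=ray("wrist",f([(118,342),(376,312),(391,465),(143,492)]),.038)
s=[np.linalg.norm(P[k]-P[k-1]).round(4) for k in range(4)]
print(np.abs(np.array(m0("wrist")["T"])-T).max(),P.round(4).tolist(),s)
c=np.array([.494,-.0268]);a=np.radians(93.6);u=np.array([np.cos(a),np.sin(a)]);n=np.array([-u[1],u[0]])
bx=lambda Q:np.c_[(Q[:,:2]-c)@u,(Q[:,:2]-c)@n].round(4).tolist()
print("block box",bx(P),"mid",P.mean(0),bx(P.mean(0)[None]))
e=P[1]-P[0]+P[2]-P[3];print("yaw",np.degrees(np.arctan2(e[1],e[0])))
L=ray("wrist",[(400,116),(547,117),(530,235),(390,234)],.049);print("lid box",bx(L))
W=ray("wrist",[(383,96),(563,97),(535,246),(374,247)],.043);print("board box",bx(W))
```

```text
0.001806159738625376 [[0.4923, -0.0938, 0.038], [0.4825, -0.038, 0.038], [0.5167, -0.0336, 0.038], [0.5262, -0.0888, 0.038]] [np.float64(0.0343), np.float64(0.0566), np.float64(0.0345), np.float64(0.056)]
block box [[-0.0667, 0.0059], [-0.0104, 0.0122], [-0.0082, -0.0222], [-0.0639, -0.0283]] mid [ 0.50442945 -0.06352959  0.038     ] [[-0.0373, -0.0081]]
yaw 99.85931276274209
lid box [[0.0971, 0.0605], [0.248, 0.0604], [0.2563, -0.0706], [0.0949, -0.0679]]
board box [[0.0802, 0.0797], [0.2652, 0.0801], [0.2697, -0.0876], [0.0787, -0.087]]
```

Call:
send_rows(
  xyz=[
    [-0.03, -0.2, 0],
    [-0.06, -0.4, 0],
    [-0.08, -0.57, 0],
  ],
  angular=[
    [0, 0, 0.33],
    [0, 0, 0.65],
    [0, 0, 0.97],
  ],
  claw=0.4,
)

```text
t: 8.35
ee_pos: [0.5044, -0.0607, 0.2474]
tcp_rot: [-180.0, -0.1, 155.6]
contact_force: [0.4, 0.7, 0.3]
gripper_width: 0.6
```

Call:
send_rows(
  xyz=[
    [0, 0, 0],
    [0, 0, 0],
    [0, 0, 0],
  ],
  angular=[
    [0, 0, 0.33],
    [0, 0, 0.65],
    [0, 0, 0.97],
  ],
)

```text
t: 8.72
ee_pos: [0.5043, -0.06, 0.2473]
tcp_rot: [-179.9, -0.1, 127.8]
contact_force: [0.1, 0.7, 0.0]
gripper_width: 0.595
```

Call:
send_rows(
  xyz=[
    [0, 0, 0],
    [0, 0, 0],
    [0, 0, 0],
    [0, 0, 0],
  ],
  angular=[
    [0, 0, 0.33],
    [0, 0, 0.65],
    [0, 0, 0.97],
    [0, 0, 0.97],
  ],
)

```text
t: 9.22
ee_pos: [0.5043, -0.0601, 0.2474]
tcp_rot: [-179.9, 0.0, 100.4]
contact_force: [0.3, -0.1, 0.1]
gripper_width: 0.602
```

Run:
```python
from h import *
s=ctrl.get_state();print(s["ee_pos"],s["tcp_rot"],s["q"].round(1),tool(np.array([.5044,-.0635,.15])-s["ee_pos"],s["tcp_rot"])*10)
```

```text
[ 0.50429807 -0.06008142  0.2474274 ] [-1.79921888e+02  3.06762935e-04  1.00377961e+02] [-36.7  14.1  43.3 113.9 -11.5  56.3  22.6] [-0.03380499 -0.0038274   0.97428029]
```

Call:
send_rows(
  xyz=[
    [-0.03, 0, 0.4],
    [-0.03, 0, 0.8],
    [-0.03, 0, 1],
  ],
  angular=[
    [0, 0, 0],
    [0, 0, 0],
    [0, 0, 0],
  ],
)

```text
t: 9.6
ee_pos: [0.5038, -0.0633, 0.1458]
tcp_rot: [-179.8, -0.0, 100.5]
contact_force: [0.7, -0.1, 0.2]
gripper_width: 0.601
```

Call:
send_rows(
  xyz=[
    [0, 0, 0.3],
    [0, 0, 0.6],
    [0, 0, 0.8],
    [0, 0, 0.8],
  ],
  angular=[
    [0, 0, 0],
    [0, 0, 0],
    [0, 0, 0],
    [0, 0, 0],
  ],
)

```text
t: 10.1
ee_pos: [0.5039, -0.0636, 0.0668]
tcp_rot: [-179.8, -0.0, 100.4]
contact_force: [-0.5, 0.3, 0.2]
gripper_width: 0.599
```

Call:
send_rows(
  xyz=[
    [0, 0, 0.1],
    [0, 0, 0.2],
    [0, 0, 0.3],
    [0, 0, 0.3],
  ],
  angular=[
    [0, 0, 0],
    [0, 0, 0],
    [0, 0, 0],
    [0, 0, 0],
  ],
)

```text
t: 10.6
ee_pos: [0.5047, -0.064, 0.0376]
tcp_rot: [-179.9, -0.0, 100.2]
contact_force: [0.8, 1.0, 0.1]
gripper_width: 0.6
```

Call:
send_rows(
  xyz=[
    [0, 0, 0],
    [0, 0, 0],
    [0, 0, 0],
    [0, 0, 0],
  ],
  angular=[
    [0, 0, 0],
    [0, 0, 0],
    [0, 0, 0],
    [0, 0, 0],
  ],
  claw=1,
  force=30,
)

```text
t: 11.1
ee_pos: [0.5053, -0.064, 0.0385]
tcp_rot: [180.0, -0.0, 100.2]
contact_force: [-0.6, 0.0, 2.5]
gripper_width: 0.418
```

Call:
send_rows(
  xyz=[
    [0, 0, -0.1],
    [0, 0, -0.3],
    [0, 0, -0.6],
    [0, 0, -0.85],
    [0, 0, -1],
  ],
  angular=[
    [0, 0, 0],
    [0, 0, 0],
    [0, 0, 0],
    [0, 0, 0],
    [0, 0, 0],
  ],
)

```text
t: 11.72
ee_pos: [0.5056, -0.0641, 0.1398]
tcp_rot: [179.9, -0.0, 100.2]
contact_force: [-0.1, -0.5, 0.1]
gripper_width: 0.415
```

Call:
send_rows(
  xyz=[
    [-0.2, -0.03, 0],
    [-0.45, -0.07, 0],
    [-0.7, -0.11, 0],
    [-0.85, -0.14, 0],
  ],
  angular=[
    [0, 0, 0],
    [0, 0, 0],
    [0, 0, 0],
    [0, 0, 0],
  ],
)

```text
t: 12.22
ee_pos: [0.5062, -0.1513, 0.1384]
tcp_rot: [-180.0, 0.0, 100.2]
contact_force: [-0.3, -0.4, -0.9]
gripper_width: 0.415
```

Call:
send_rows(
  xyz=[
    [-0.2, -0.03, 0],
    [-0.45, -0.07, 0],
    [-0.7, -0.11, 0],
    [-0.85, -0.14, 0],
  ],
  angular=[
    [0, 0, 0],
    [0, 0, 0],
    [0, 0, 0],
    [0, 0, 0],
  ],
)

```text
t: 12.72
ee_pos: [0.5076, -0.2372, 0.1382]
tcp_rot: [-180.0, -0.0, 100.2]
contact_force: [-0.2, -0.3, -0.2]
gripper_width: 0.416
```

Call:
send_rows(
  xyz=[
    [-0.2, -0.03, 0],
    [-0.45, -0.07, 0],
    [-0.7, -0.11, 0],
    [-0.85, -0.14, 0],
    [-0.85, -0.14, 0],
  ],
  angular=[
    [0, 0, 0.2],
    [0, 0, 0.45],
    [0, 0, 0.7],
    [0, 0, 0.83],
    [0, 0, 0.83],
  ],
)

```text
t: 13.35
ee_pos: [0.5087, -0.323, 0.1381]
tcp_rot: [-180.0, 0.0, 76.4]
contact_force: [0.4, 0.3, -0.3]
gripper_width: 0.416
```

Run:
```python
from h import *
s=ctrl.get_state();print(s["ee_pos"],s["tcp_rot"],s["gripper_width"],tool(np.array([.510,-.3228,.036])-s["ee_pos"],s["tcp_rot"])*10)
i,d=ctrl.get_image("wrist");j,_=ctrl.get_image("scene")
cv2.imwrite("pics/t4.png",np.vstack([i[:,:],cv2.resize(j[190:310,180:300+100],(640,384))])[::1][:784:1][:, :])
a=cv2.resize(i,(400,250));b=cv2.resize(j[180:330,170:370],(400,300))
cv2.imwrite("pics/t4.png",np.vstack([a,b]))
```

```text
[ 0.50873891 -0.32304873  0.13811506] [-1.79969663e+02  2.37142499e-02  7.64247865e+01] 0.4159683597051675 [0.00580049 0.01221543 1.02114198]
```

View pics/t4.png

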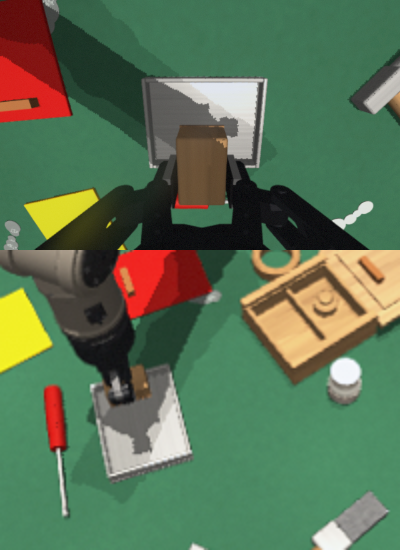

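The block is held straight in the jaws over the tray, and the foot is still in its cell. Lowering now.

Call:
send_rows(
  xyz=[
    [0, 0.01, 0.2],
    [0, 0.01, 0.45],
    [0, 0.01, 0.7],
    [0, 0.01, 0.85],
    [0, 0.01, 0.92],
    [0, 0.01, 0.96],
    [0, 0.01, 0.99],
  ],
  angular=[
    [0, 0, 0],
    [0, 0, 0],
    [0, 0, 0],
    [0, 0, 0],
    [0, 0, 0],
    [0, 0, 0],
    [0, 0, 0],
  ],
)

```text
t: 14.32
ee_pos: [0.5105, -0.3229, 0.0397]
tcp_rot: [179.9, 0.0, 76.5]
contact_force: [0.7, -0.8, -0.0]
gripper_width: 0.409
```

Call:
send_rows(
  xyz=[
    [0, 0, 0.01],
    [0, 0, 0.025],
    [0, 0, 0.035],
    [0, 0, 0.035],
  ],
  angular=[
    [0, 0, 0],
    [0, 0, 0],
    [0, 0, 0],
    [0, 0, 0],
  ],
)

```text
t: 14.82
ee_pos: [0.5101, -0.3227, 0.0358]
tcp_rot: [180.0, -0.0, 76.4]
contact_force: [-0.5, 0.4, -1.3]
gripper_width: 0.415
```

Call:
send_rows(
  xyz=[
    [0, 0, 0.01],
    [0, 0, 0.015],
    [0, 0, 0.015],
  ],
  angular=[
    [0, 0, 0],
    [0, 0, 0],
    [0, 0, 0],
  ],
)

```text
t: 15.2
ee_pos: [0.5102, -0.3228, 0.0355]
tcp_rot: [180.0, -0.1, 76.4]
contact_force: [-3.5, 3.3, 11.2]
gripper_width: 0.412
```

In contact at 11 N. I ease off slightly, release and rise.

Call:
send_rows(
  xyz=[
    [0, 0, -0.008],
    [0, 0, -0.008],
  ],
  angular=[
    [0, 0, 0],
    [0, 0, 0],
  ],
)

```text
t: 15.45
ee_pos: [0.5102, -0.3228, 0.0355]
tcp_rot: [180.0, -0.0, 76.4]
contact_force: [-1.2, 1.2, 5.9]
gripper_width: 0.415
```

Call:
send_rows(
  xyz=[
    [0, 0, 0],
    [0, 0, 0],
    [0, 0, 0],
  ],
  angular=[
    [0, 0, 0],
    [0, 0, 0],
    [0, 0, 0],
  ],
  claw=0.4,
)

```text
t: 15.82
ee_pos: [0.51, -0.3226, 0.0349]
tcp_rot: [-180.0, -0.0, 76.5]
contact_force: [0.4, -0.2, -0.1]
gripper_width: 0.599
```

Call:
send_rows(
  xyz=[
    [0, 0, -0.15],
    [0, 0, -0.35],
    [0, 0, -0.7],
    [0, 0, -1],
  ],
  angular=[
    [0, 0, 0],
    [0, 0, 0],
    [0, 0, 0],
    [0, 0, 0],
  ],
)

```text
t: 16.32
ee_pos: [0.5103, -0.3232, 0.1378]
tcp_rot: [179.9, 0.0, 76.4]
contact_force: [-0.1, -0.2, 0.2]
gripper_width: 0.596
```

Call:
send_rows(
  xyz=[
    [-0.3, -0.3, -0.3],
    [-0.6, -0.6, -0.6],
    [-0.8, -1, -1],
    [-0.8, -1, -1],
  ],
  angular=[
    [0, 0, 0],
    [0, 0, 0],
    [0, 0, 0],
    [0, 0, 0],
  ],
)

```text
t: 16.82
ee_pos: [0.3911, -0.3804, 0.2393]
tcp_rot: [179.6, 0.1, 76.0]
contact_force: [0.1, 0.5, -0.2]
gripper_width: 0.595
```

Run:
```python
from h import *
i,d=ctrl.get_image("top");j,_=ctrl.get_image("scene");cv2.imwrite("pics/top5.png",i)
a=cv2.resize(i[145:245,245:475],None,fx=3,fy=3,interpolation=cv2.INTER_CUBIC);b=cv2.resize(j[140:325,180:415],(690,300*185//170-30))[:300]
cv2.imwrite("pics/f5.png",np.vstack([a,b]));print(a.shape)
```

```text
(300, 690, 3)
```

View pics/f5.png

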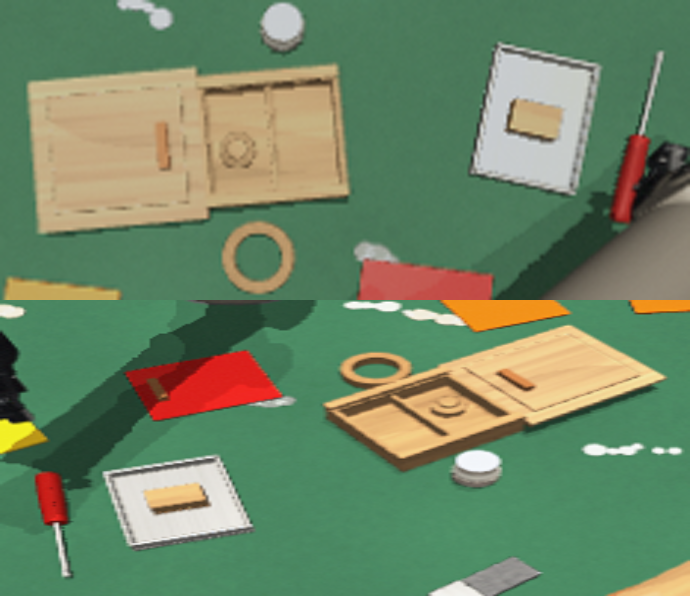

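The block lies flat in the tray with its dark sole down. The lid is inside the board outline, the foot is in its cell, and the jar, tape and driver have not moved.

Run:
```python
from h import *
p=ray("top",[[162/3+245,146/3+145]],.063)[0][:2]
c=np.array([.494,-.0268]);a=np.radians(93.6);u=np.array([np.cos(a),np.sin(a)])
print("lid_mid box x",(p-c)@u+.05,"y",(p-c)@[-u[1],u[0]])
print(ctrl.hand_in())
```

```text
lid_mid box x 0.1699550944846455 y 0.0033774745672378046
the job is handed in; nothing more can be done
None
```

I slid the lid out of its grooves onto the rest board, then set the sanding block flat in the tray with its cork face down. The job was handed in at about 17 s, well under the 54 s limit.

- **Lid:** I gripped it by its bar to slide it. The last check puts lid_mid at box x ≈ 170 mm, inside the 152–191 mm range, and about 3 mm off the centreline. The lid lies wholly inside the board's outline.
- **Block:** I took it from the closed-end compartment and let go only once it touched the tray floor, where the force was about 11 N. The last pictures show it near the tray's middle with the dark sole underneath.
- **Everything else:** The foot is still in the open-end compartment. The jar, tape core and screwdriver look unmoved by eye in the last pictures; I did not measure them again.

No check failed. One disagreed slightly: the wrist camera put the bar about 2 mm from where the top camera did, within the stated calibration error.

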